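# Set the stirrer bearing cap: bottom it, back off a quarter turn, hold

### The arm

A 6-joint arm with a two-finger parallel gripper is mounted at the origin on a cart in front of the work surface, level with it; the furniture and walls round the work are solid. World frame = base frame: x ahead of the robot, y to its left, z up, the work surface at z = 0. Lengths are in m, angles in rad, forces in N, time in s.
With the tool pointing down it reaches from about 0.4 to 0.925 m from the base axis. Payload 3.4 kg.
Tool frame: the origin (TCP) lies between the finger pads; the fingertips stand bot.finger_overhang ahead of it and the grasp point (between the pads) lies 11 mm behind it (bot.finger_overhang is the distance from the TCP to the fingertips, in m); z points along the fingers, y is the line along which they close (so a half turn about z gives the same grasp; the last joint's range is limited). The gripper opens to 85 mm and grips with 20 to 120 N. Pads are 22 mm wide; open, the fingers measure 114 mm over their backs; the gripper's body (76 mm by 85 mm) begins 54 mm behind the grasp point. The pads swing forward as they close: fully open they stand 13 mm farther back than shut.
Start: joints at [1.115, 0.307, 1.506, -0, 1.328, -0.073], TCP at [0.214, 0.534, 0.239] pointing down, gripper open.
Joint ranges: [-3.12, 3.12], [-1.05, 2.28], [0.14, 2.33], [-1.42, 4.57], [0.1, 2.73], [-2.68, 2.68]. Speed limits (rad/s): [2.57, 2.57, 3.14, 3.14, 3.14, 3.14].

### API

Orientations are given as a rotation vector (axis times angle).
In Python, from rig import monitor, imaging, bot gives the robot as it stands.
- The arm moves only by the shell command python3 -m handwheel 'ROWS' [FORCE]. ROWS is JSON, one flat list of numbers, 7 for each row, row after row: the shift along the tool's x, y, z in m, then the turn, a rotation vector about the tool's x, y, z in degrees, then the closure, from -1 (fully open) to 1 (shut). A call has 1 to 12 rows; each row is the pose to reach, as a shift and turn from the pose commanded when the call began, along the tool's axes at that moment; what a row does not reach only later rows make up. A row lasts 1/10 s, in which the tool goes at most 50 mm and 8.59 degrees, less where a joint would pass 70% of its speed; a pose out of reach is approached as far as the arm can. A call with a gripper value outside its range is refused whole. The fingers move at their own pace and stop on an object; FORCE is the grip in N (left out, the last holds). Time passes only in rows, so rows that repeat a pose let the fingers close. It gives the time, the measured TCP pose, the force, the opening and the grip force at its end, in the units of the state.
- monitor.observe(): the state, without advancing time (a new reading comes with each control period).
- imaging.read_camera(name): name is "scene" or "top"; returns a dict with "image" (384x512x3 uint8, red, green, blue), "fx", "fy", "cx", "cy" (pixels), "k1" (the pictures are not rectified: a ray, as slopes to the right and down, at radius r is drawn at 1 + k1 r^2 times it, then the intrinsics apply), "cam_to_world" (4x4, takes a point from camera to world coordinates). Camera axes: x right, y up, looking along -z (the intrinsics and any distortion apply to the point x, -y, -z); pixel columns grow to the right and rows downward; lengths in m; the calibration is good to about 2 mm. A picture is of the moment at which its call begins. There is no depth.
- bot.job_done(): hands the job in; it is judged then, once.
Trained networks look in a picture, given as the dict that the camera call returned (one of the last four; its "shot" number tells which), for a name from the list of things; names that differ only in an ending like _2 or _b are one class to them, and where a whole thing is asked for, a point or a joint stands for the part that bears it (a point fixed in the world has none). Each returns a list of dicts, best first, with "p" (0 to 1); they miss things now and then, are a little off and sometimes report something else, mostly with a low value. They report only what shows in the picture. A call takes as long as a camera call. They do not tell look-alikes from the thing itself.
- imaging.look_for(name, picture): "pixel" ([column, row] in pixels, amid what is visible of it).
- imaging.trace(name, picture): "pixels" (384x512 bool, what is visible of it) and "pixel" ([column, row] in pixels, amid what is visible of it).
The state is a dict: "time": time; "joint_positions": joint angles; "qvel": joint speeds; "joint_efforts": joint torques, N m; "tool_pos": TCP position; "ee_rot": TCP orientation; "wrist_force": force on the tool from outside, world axes, zero at the start; "wrist_torque": the same for the moment, N m; "grip_width": opening from 0.0 (shut) to 1.0 (fully open); "gripper_force": force on a finger pad.
Only numpy, scipy, OpenCV 4.12 (cv2) and the standard library are available. Lean on these libraries where they do the work, as an engineer would, in place of code of your own. Each camera call takes 0.05 s, during which the arm holds its last target. There are 200 camera calls.

### The job

Set the play of the stirrer bearing on the bench: grip the knurled brass cap and screw it down clockwise (seen from above) until it bottoms out, then back it off by a quarter turn anticlockwise. Finish still holding the cap between the fingers in that position so that it can be locked: do not let go at the end. Leave the things lying round the bearing where they are.

Things in the scene. Friction and masses are not known exactly. Their poses are not given: they have to be found in the camera images.
- housing: grey stirrer bearing housing with an aluminium base plate 120 x 120 x 10 mm, fixed to the bench. Origin: centre of the plate's underside, on the bench; z up along the bearing's (vertical) axis. Four bolt heads at the plate's corners reach 17 mm; the round foot, 80 mm across, narrows to a 37 mm neck 42 mm above the bench; the cap sits on the thread above it. Four painted lines on the plate, 90 degrees apart, one red (on the housing's -x side) and three black
- gland_nut: carrier of the knurled brass cap on the thread; it rises with the cap but does not turn. Origin: on the bearing axis at the cap's lower rim, 48 mm above the bench when bottomed. The cap is a cylinder 44 mm in diameter and 28 mm high with nothing beside it at its height; a 10 mm steel shaft stub stands out of its top, ending 88 mm above the bench (12 mm above the bottomed cap's top)
- cap (a joint): turn of the cap on its right-hand thread, rad: 0 = bottomed out against a hard stop, grows as the cap is unscrewed (anticlockwise from above), upper stop at 5.5. It starts roughly a third to three quarters of a turn open. The cap rises 0.64 mm per rad. Drag about 0.1 N m; it stays where it is left
- cap_grip (a point): point on the cap's vertical axis at half its height (62 mm above the bench when bottomed): where to grip it
- cap_mark (a point): white line on the cap's top, this point 18 mm from the axis. It turns with the cap and points to the red line on the plate when the cap is bottomed out
- red_mark (a point): middle of the red line on the base plate, 49.5 mm from the axis, 11 mm above the bench
- seal_ring: cream seal ring, 46 mm across, 9 mm high, lying loose near the bearing; origin under its centre. To be left alone
- spanner: small open-ended spanner 22 x 121 x 5 mm, lying loose near the bearing; origin under its centre. To be left alone
- beaker: empty clear beaker, 55 mm across, 70 mm high, standing near the bearing; origin under its centre. To be left alone
- fitting: brass tube fitting 25 x 50 x 22 mm, lying loose near the bearing; origin under its centre. To be left alone
Not all that is in view belongs to the job. Of the things that look like the housing, the middle-sized one is meant.

How it is judged:
By the outcome, as a careful person would: the job done as asked, in the order asked, and still so for the second after the job is handed in, while the arm keeps its last pose, push and grip.
It also fails if it takes over 58 s, if anything falls off the work surface, if the arm or the gripper's body presses on something with over 40 N, if the wrist force passes 120 N, or if a joint passes its speed limit or range.

## Working session

There is one attempt and no reset: what is moved stays moved. The work goes in short steps, Python scripts to look and compute and a shell command to move; the robot and the scene stay as the last step left them, time stands still between calls to the robot, and variables do not carry over. Pictures are saved under pics/ and viewed, at most 10 in all, crops included, and the job is handed in when it is done.

```bash
mkdir -p pics; ls; cat > h.py <<'E'
import numpy as np, cv2
from scipy.spatial.transform import Rotation as R
from rig import monitor, imaging, bot
def ray(c,px):
    u=np.array([(px[0]-c['cx'])/c['fx'],(px[1]-c['cy'])/c['fy']]); s=u.copy()
    for _ in range(20): s=u/(1+c['k1']*(s@s))
    M=np.array(c['cam_to_world']); return M[:3,3], M[:3,:3]@np.array([s[0],-s[1],-1])
def onz(c,px,z):
    o,d=ray(c,px); return o+d*(z-o[2])/d[2]
def proj(c,p):
    M=np.array(c['cam_to_world']); q=M[:3,:3].T@(np.array(p)-M[:3,3]); s=np.array([q[0],-q[1]])/-q[2]
    s=s*(1+c['k1']*(s@s)); return [c['fx']*s[0]+c['cx'],c['fy']*s[1]+c['cy']]
def save(c,n): cv2.imwrite('pics/'+n,cv2.cvtColor(c['image'],cv2.COLOR_RGB2BGR))
E
python3 - <<'E'
from h import *
for n in ['top','scene']:
    c=imaging.read_camera(n); save(c,n+'0.png'); print(n,np.array(c['cam_to_world']).round(3).tolist(),c['fx'],c['k1'])
    for t,z in [('housing',.03),('gland_nut',.07),('cap_mark',.078),('red_mark',.011),('beaker',.03),('fitting',.01),('spanner',0),('seal_ring',0)]:
        for r in imaging.look_for(t,c)[:4]: print(t,np.round(r['pixel']),round(r['p'],2),onz(c,r['pixel'],z).round(3))
s=monitor.observe();print(s,bot.finger_overhang)
E
```

```text
pics
top [[-0.024, 0.986, -0.167, 0.375], [-1.0, -0.024, -0.002, 0.038], [-0.006, 0.167, 0.986, 0.902], [0.0, 0.0, 0.0, 1.0]] 363.7225296588424 -0.1117952450154897
housing [328. 116.] 0.93 [ 0.703 -0.153  0.03 ]
housing [250. 188.] 0.71 [0.522 0.049 0.03 ]
housing [310. 261.] 0.6 [ 0.345 -0.089  0.03 ]
housing [252. 178.] 0.42 [0.548 0.043 0.03 ]
gland_nut [335. 107.] 0.82 [ 0.712 -0.163  0.07 ]
gland_nut [251. 183.] 0.67 [0.529 0.048 0.07 ]
gland_nut [314. 264.] 0.57 [ 0.339 -0.091  0.07 ]
cap_mark [252. 182.] 0.8 [0.53  0.045 0.078]
cap_mark [331. 104.] 0.75 [ 0.717 -0.15   0.078]
cap_mark [314. 259.] 0.54 [ 0.35  -0.092  0.078]
red_mark [329. 116.] 0.9 [ 0.711 -0.158  0.011]
red_mark [311. 262.] 0.7 [ 0.342 -0.094  0.011]
red_mark [254. 184.] 0.61 [0.537 0.041 0.011]
beaker [195. 163.] 0.75 [0.589 0.184 0.03 ]
fitting [258. 243.] 0.53 [0.39  0.034 0.01 ]
fitting [310. 209.] 0.15 [ 0.47  -0.096  0.01 ]
spanner [317. 207.] 0.56 [ 0.476 -0.117  0.   ]
seal_ring [253. 179.] 0.35 [0.551 0.042 0.   ]
scene [[0.825, 0.277, -0.493, 0.116], [-0.565, 0.435, -0.702, -0.559], [0.02, 0.857, 0.
[... 854 characters left out ...]
itions': array([ 1.11549806e+00,  3.06748830e-01,  1.50635570e+00, -5.24787913e-06,
        1.32842598e+00, -7.35116458e-02]), 'qvel': array([ 7.96967758e-04,  9.94143597e-04, -1.06360011e-03, -3.16387834e-05,
       -1.60466343e-04, -2.55811240e-04]), 'joint_efforts': array([ 7.25406790e-04, -4.57453358e+01, -2.52343994e+01, -2.30977486e-05,
        5.59831242e-04, -1.70369713e-06]), 'tool_pos': array([0.21427183, 0.53360466, 0.239351  ]), 'ee_rot': array([5.96067434e-01, 3.08450565e+00, 9.21264066e-05]), 'wrist_force': array([-0.07718548,  0.0288117 ,  0.11644096]), 'wrist_torque': array([ 0.00593751,  0.07378375, -0.02429417]), 'gripper_force': 0.0, 'grip_width': 1.0021308572691336} 0.008
```

```bash
python3 - <<'E'
import cv2
a=cv2.imread('pics/top0.png')[60:310,140:400];cv2.imwrite('pics/a.png',cv2.resize(a,None,fx=2.4,fy=2.4,interpolation=2))
a=cv2.imread('pics/scene0.png')[140:340,160:420];cv2.imwrite('pics/b.png',cv2.resize(a,None,fx=3,fy=3,interpolation=2))
E
```

```text
(no output)
```

View pics/a.png

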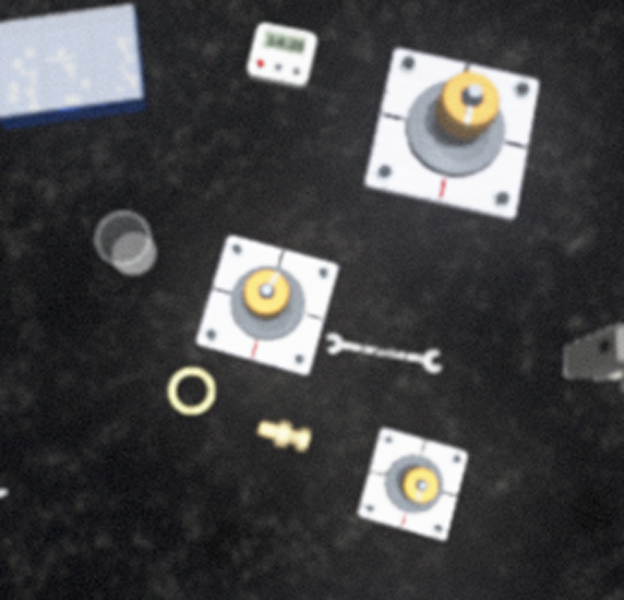

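View pics/b.png

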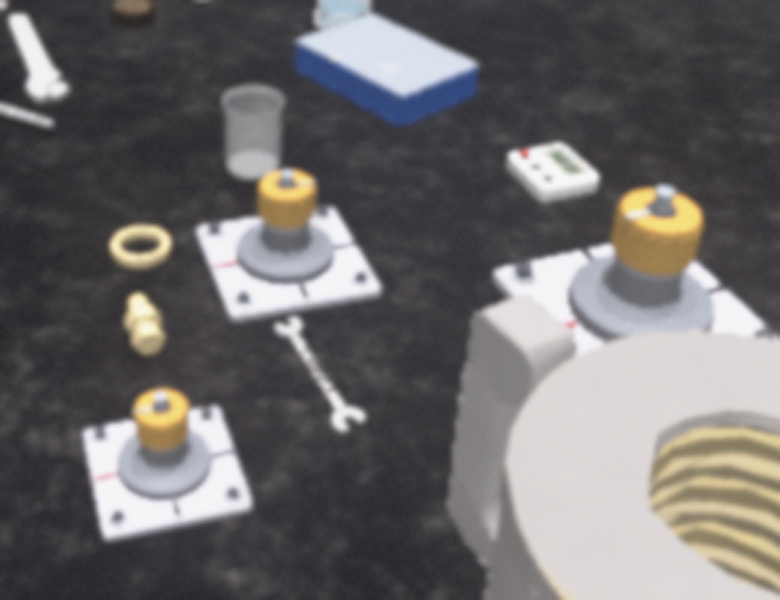

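The middle-sized bearing is the one near pixel (251,184) in the top view. Its red line is at about (246,205), and the cap's white mark points up-right, away from red. Next I'll measure it.

```bash
cat > m.py <<'E'
from h import *
H0=np.array([.527,.045])
def meas(c,cen=None,show=False):
    im=c['image'].astype(int); hsv=cv2.cvtColor(c['image'],cv2.COLOR_RGB2HSV).astype(int)
    yy,xx=np.mgrid[:384,:512]
    p=np.array(proj(c,[*(H0 if cen is None else cen),.03])); near=np.hypot(xx-p[0],yy-p[1])<45
    red=near&((hsv[...,0]<8)|(hsv[...,0]>172))&(hsv[...,1]>90)
    if red.any():
        q=[xx[red].mean(),yy[red].mean()]; print('red',red.sum(),q,onz(c,q,.011).round(4))
    return near,hsv,xx,yy
E
python3 - <<'E'
from m import *
for n in ['top','scene']:
    c=imaging.read_camera(n); near,hsv,xx,yy=meas(c)
    for f in ['housing','gland_nut']:
        for r in imaging.trace(f,c):
            if np.hypot(*(np.array(r['pixel'])-proj(c,[*H0,.04])))>25: continue
            m=r['pixels'].astype(np.uint8); ct=max(cv2.findContours(m,0,2)[0],key=cv2.contourArea)
            print(n,f,r['p'],m.sum(),cv2.boundingRect(ct),cv2.minAreaRect(ct))
            if f=='housing':
                b=cv2.boxPoints(cv2.minAreaRect(ct)); B=np.array([onz(c,q,.01) for q in b]); print(B.round(4).tolist(),B.mean(0).round(4))
                print(np.linalg.norm(np.diff(B,axis=0),axis=1))
            else:
                yel=near&(hsv[...,0]>14)&(hsv[...,0]<32)&(hsv[...,1]>110); print(yel.sum(), np.where(yel.any(0))[0][[0,-1]],np.where(yel.any(1))[0][[0,-1]])
E
python3 - <<'E'
from h import *
c=imaging.read_camera('top')
k=lambda a,b:(140+a/2.4-.3,60+b/2.4-.3)
B=np.array([onz(c,k(*q),.01) for q in [(228,235),(338,265),(308,375),(196,343)]]);print(B.round(4),B.mean(0))
print('red',onz(c,k(255,348),.011),'captop',onz(c,k(267,290),.078),'shaft',onz(c,k(267,288),.088),'mark tip',onz(c,k(281,272),.078),'mark in',onz(c,k(272,284),.078))
g=cv2.resize(c['image'][165:205,230:275],None,fx=13,fy=13,interpolation=cv2.INTER_CUBIC);cv2.imwrite('pics/c.png',g[...,::-1])
E
```

```text
top housing 0.69 2190 (223, 159, 57, 56) ((251.0115509033203, 186.45767211914062), (47.97506332397461, 47.01030349731445), 15.255120277404785)
[[0.4915, 0.121, 0.01], [0.6062, 0.0888, 0.01], [0.5707, -0.0269, 0.01], [0.4575, 0.0075, 0.01]] [0.5315 0.0476 0.01  ]
[0.1191706  0.12104535 0.11832267]
top gland_nut 0.59 313 (242, 173, 19, 20) ((251.0, 182.5), (19.0, 18.0), 90.0)
160 [242 259] [173 190]
scene housing 0.67 1791 (226, 198, 60, 49) ((252.73928833007812, 226.57171630859375), (52.03184127807617, 47.38945388793945), 58.671302795410156)
[[0.4769, 0.1239, 0.01], [0.6282, 0.1675, 0.01], [0.5684, -0.03, 0.01], [0.4444, -0.0502, 0.01]] [0.5295 0.0528 0.01  ]
[0.15752578 0.20630323 0.12561158]
scene gland_nut 0.88 276 (246, 198, 19, 18) ((255.0, 206.5), (17.0, 18.0), 90.0)
225 [246 265] [197 214]
scene gland_nut 0.41 1900 (226, 197, 61, 50) ((253.30001831054688, 224.10003662109375), (52.32398986816406, 48.746280670166016), 63.43495178222656)
225 [246 265] [197 214]
[[ 0.6058  0.0871  0.01  ]
 [ 0.5706 -0.0274  0.01  ]
 [ 0.4562  0.0074  0.01  ]
 [ 0.492   0.1218  0.01  ]] [0.53116579 0.04723013 0.01      ]
red [0.48527006 0.06104429 0.011     ] captop [0.53278414 0.04666677 0.078     ] shaft [0.53280018 0.04651863 0.088     ] mark tip [0.55011946 0.03278023 0.078     ] mark in [0.53854055 0.04172823 0.078     ]
```

View pics/c.png

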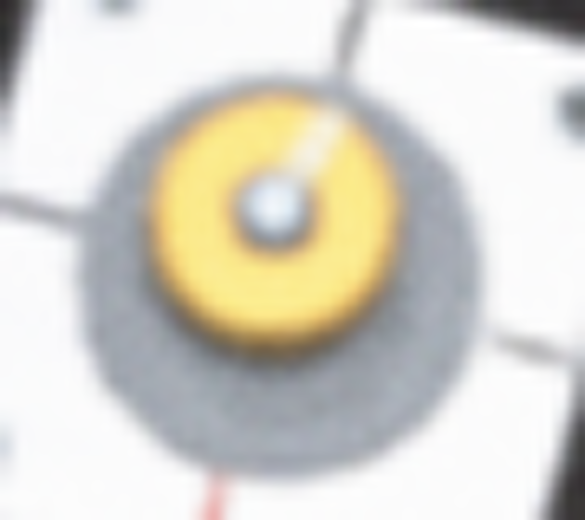

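```bash
cat >> h.py <<'E'
def rel(target):
    s=monitor.observe(); Rm=R.from_rotvec(s['ee_rot']).as_matrix(); print('t',round(s['time'],2),'pos',s['tool_pos'].round(4),'shift mm',(Rm.T@(np.array(target)-s['tool_pos'])*1000).round(1)); print('axes x',Rm[:,0].round(3),'y',Rm[:,1].round(3),'q',np.round(s['joint_positions'],3),'F',s['wrist_force'].round(1),'T',s['wrist_torque'].round(2),'grip',round(s['grip_width'],3),round(s['gripper_force'],1))
E
python3 - <<'E'
from h import *
rel([.532,.047,.18])
c=imaging.read_camera('top'); C=onz(c,(230+275/13-.5,165+217/13-.5),.078); T=onz(c,(230+338/13-.5,165+115/13-.5),.078); S=onz(c,(230+274/13-.5,165+205/13-.5),.088)
print(C,T,S,np.degrees(np.arctan2(*(T-S)[1::-1])))
c=imaging.read_camera('scene');
for d in [(0,0),(.004,0),(0,.004)]:
    th=np.linspace(0,6.283,60); P=np.array([proj(c,[.532+d[0]+.022*np.cos(t),.047+d[1]+.022*np.sin(t),z]) for t in th for z in (.050,.078)]); print(P.min(0).round(1),P.max(0).round(1))
E
```

```text
t 1.25 pos [0.2142 0.5336 0.2393] shift mm [-476.2 -333.2   59.3]
axes x [-0.928  0.373  0.   ] y [ 0.373  0.928 -0.   ] q [ 1.116  0.307  1.506  0.     1.328 -0.073] F [-0.2 -0.   0.7] T [ 0.02 -0.01 -0.01] grip 1.002 0.0
[0.53125468 0.04738345 0.078     ] [0.54945337 0.03576749 0.078     ] [0.53150054 0.04739759 0.088     ] -32.93573711915226
[245.7 196.1] [264.8 216.5]
[247.1 195.6] [266.2 216. ]
[244.7 195.3] [263.8 215.7]
```

```bash
python3 -m handwheel '[-40,0,0,0,0,0,-1]' >/dev/null 2>&1; python3 -m handwheel '[-0.04,-0.028,0.005,0,0,-3,-1, -0.08,-0.056,0.01,0,0,-6,-1, -0.12,-0.083,0.015,0,0,-9,-1, -0.16,-0.111,0.02,0,0,-12,-1, -0.2,-0.139,0.025,0,0,-15,-1, -0.24,-0.167,0.03,0,0,-18,-1, -0.28,-0.194,0.035,0,0,-21,-1, -0.32,-0.222,0.04,0,0,-24,-1, -0.36,-0.25,0.045,0,0,-27,-1, -0.4,-0.278,0.05,0,0,-30,-1, -0.44,-0.305,0.055,0,0,-30,-1, -0.475,-0.333,0.06,0,0,-30,-1]'; python3 -c "
from h import *
rel([.5315,.047,.12])"
```

```text
time: 2.65
tool_pos: [0.579, 0.0269, 0.1793]
ee_rot: [-0.222, 3.133, -0.0]
wrist_force: [1.7, 0.7, 0.5]
grip_width: 0.997
gripper_force: 0.0
t 2.65 pos [0.579  0.0269 0.1793] shift mm [44.3 26.6 59.2]
axes x [-0.99  -0.141 -0.001] y [-0.141  0.99  -0.   ] q [-0.026  0.363  1.582  0.     1.195 -1.739] F [1.7 0.7 0.5] T [-0.02 -0.02  0.  ] grip 0.997 0.0
```

```bash
python3 -m handwheel '[0.022,0.013,0.02,0,0,0,-1, 0.044,0.0265,0.04,0,0,0,-1, 0.044,0.0265,0.05,0,0,0,-1, 0.044,0.0265,0.05,0,0,0,-1]'; python3 - <<'E'
from h import *
rel([.5315,.047,.052])
c=imaging.read_camera('top'); save(c,'t2.png'); d=imaging.read_camera('scene'); 
g=np.hstack([cv2.resize(x,(390,390),interpolation=2) for x in (c['image'][120:220,200:300],d['image'][150:250,200:300])]);cv2.imwrite('pics/d.png',g[...,::-1])
E
```

```text
time: 3.05
tool_pos: [0.5288, 0.0489, 0.128]
ee_rot: [0.223, -3.131, -0.0]
wrist_force: [0.7, -0.6, 0.8]
grip_width: 1.0
gripper_force: 0.0
t 3.05 pos [0.5288 0.0489 0.128 ] shift mm [-2.7 -2.3 76. ]
axes x [-0.99  -0.142  0.003] y [-0.142  0.99   0.   ] q [ 0.013  0.36   1.746 -0.     1.039 -1.7  ] F [ 0.7 -0.6  0.8] T [-0.05 -0.02  0.04] grip 1.0 0.0
```

View pics/d.png

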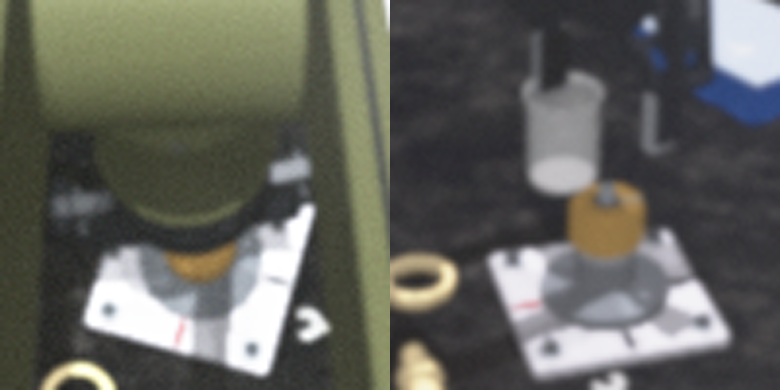

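The fingers straddle the cap, above it: scene pixel (255,206), one finger on either side. I'll correct the position and descend.

```bash
python3 -m handwheel '[-0.002,-0.002,0,0,0,0,-1, -0.002,-0.002,0.015,0,0,0,-1, -0.002,-0.002,0.03,0,0,0,-1, -0.002,-0.002,0.045,0,0,0,-1, -0.002,-0.002,0.06,0,0,0,-1, -0.002,-0.002,0.07,0,0,0,-1, -0.002,-0.002,0.075,0,0,0,-1, -0.002,-0.002,0.075,0,0,0,-1, -0.002,-0.002,0.075,0,0,0,-1]'; python3 -c "
from h import *
rel([.5315,.047,.052])"
```

```text
time: 4.05
tool_pos: [0.533, 0.0473, 0.0548]
ee_rot: [-0.223, 3.133, -0.0]
wrist_force: [0.8, -0.1, -0.5]
grip_width: 1.003
gripper_force: 0.0
t 4.05 pos [0.533  0.0473 0.0548] shift mm [ 1.5 -0.1  2.8]
axes x [-0.99  -0.141 -0.001] y [-0.141  0.99  -0.   ] q [ 0.01   0.46   1.817  0.     0.863 -1.703] F [ 0.8 -0.1 -0.5] T [0.04 0.02 0.02] grip 1.003 0.0
```

Now close with a gentle force and look at side forces.

```bash
python3 -m handwheel '[0.001,0,0.002,0,0,0,-1, 0.0015,0,0.002,0,0,0,1, 0.0015,0,0.002,0,0,0,1, 0.0015,0,0.002,0,0,0,1, 0.0015,0,0.002,0,0,0,1, 0.0015,0,0.002,0,0,0,1, 0.0015,0,0.002,0,0,0,1, 0.0015,0,0.002,0,0,0,1, 0.0015,0,0.002,0,0,0,1, 0.0015,0,0.002,0,0,0,1]' 30; python3 -c "
from h import *
rel([.5315,.047,.052])"
```

```text
time: 5.05
tool_pos: [0.531, 0.0468, 0.0527]
ee_rot: [-0.223, 3.133, -0.001]
wrist_force: [-0.9, -2.2, 6.0]
grip_width: 0.502
gripper_force: 30.0
t 5.05 pos [0.531  0.0468 0.0527] shift mm [-0.5  0.2  0.7]
axes x [-0.99  -0.141 -0.   ] y [-0.141  0.99  -0.001] q [ 9.000e-03  4.610e-01  1.823e+00 -1.000e-03  8.570e-01 -1.703e+00] F [-0.9 -2.2  6. ] T [-0.38  0.18 -0.06] grip 0.502 30.0
```

```bash
python3 -m handwheel '[0,0,0,0,0,2,1, 0,0,0,0,0,8,1, 0,0,0.0002,0,0,16,1, 0,0,0.0003,0,0,24,1, 0,0,0.0003,0,0,32,1, 0,0,0.0004,0,0,40,1, 0,0,0.0005,0,0,48,1, 0,0,0.0006,0,0,56,1, 0,0,0.0007,0,0,64,1, 0,0,0.0008,0,0,72,1, 0,0,0.0009,0,0,80,1, 0,0,0.0009,0,0,80,1]' 50; python3 -c "
from h import *
rel([.5315,.047,.052])"
```

```text
time: 6.25
tool_pos: [0.532, 0.0482, 0.0519]
ee_rot: [1.845, 2.542, 0.004]
wrist_force: [-0.1, 3.4, 5.2]
grip_width: 0.501
gripper_force: 50.1
t 6.25 pos [0.532  0.0482 0.0519] shift mm [-1.  -0.8 -0.1]
axes x [-0.31   0.951  0.001] y [0.951 0.31  0.003] q [ 0.01   0.463  1.823  0.002  0.853 -0.307] F [-0.1  3.4  5.2] T [ 0.62 -0.1  -0.05] grip 0.501 50.1
```

```bash
python3 -m handwheel '[0,0,0,0,0,4,1, 0,0,0.0001,0,0,12,1, 0,0,0.0002,0,0,20,1, 0,0,0.0003,0,0,28,1, 0,0,0.0004,0,0,36,1, 0,0,0.0005,0,0,44,1, 0,0,0.0006,0,0,52,1, 0,0,0.0007,0,0,60,1, 0,0,0.0007,0,0,64,1, 0,0,0.0007,0,0,66,1, 0,0,0.0007,0,0,66,1]'; python3 -c "
from h import *
rel([.5315,.047,.052])"
python3 -m handwheel '[0,0,0,0,0,2,1, 0,0,0,0,0,4,1,0,0,0,0,0,4,1]'; python3 -c "
from h import *
rel([.5315,.047,.052])"
python3 -m handwheel '[0,0,0,0,0,2,1, 0,0,0,0,0,4,1,0,0,0,0,0,4,1]'; python3 -c "
from h import *
rel([.5315,.047,.052])"
```

```text
time: 7.35
tool_pos: [0.5334, 0.0478, 0.0513]
ee_rot: [2.93, 1.133, 0.008]
wrist_force: [4.3, 3.2, 2.7]
grip_width: 0.5
gripper_force: 50.3
t 7.35 pos [0.5334 0.0478 0.0513] shift mm [-1.9 -0.7 -0.7]
axes x [0.74  0.673 0.004] y [ 0.673 -0.74   0.002] q [1.000e-02 4.640e-01 1.822e+00 1.000e-03 8.500e-01 8.420e-01] F [4.3 3.2 2.7] T [ 0.61 -0.61 -0.02] grip 0.5 50.3
time: 7.65
tool_pos: [0.5335, 0.0477, 0.0513]
ee_rot: [2.967, 1.03, 0.008]
wrist_force: [3.8, 4.1, 2.6]
grip_width: 0.501
gripper_force: 50.3
t 7.65 pos [0.5335 0.0477 0.0513] shift mm [-2.  -0.7 -0.7]
axes x [0.785 0.619 0.005] y [ 0.619 -0.785  0.002] q [1.000e-02 4.640e-01 1.822e+00 1.000e-03 8.500e-01 9.110e-01] F [3.8 4.1 2.6] T [ 0.58 -0.59 -0.02] grip 0.501 50.3
time: 7.95
tool_pos: [0.5336, 0.0476, 0.0512]
ee_rot: [3.002, 0.926, 0.008]
wrist_force: [3.9, 2.7, 2.1]
grip_width: 0.497
gripper_force: 50.4
t 7.95 pos [0.5336 0.0476 0.0512] shift mm [-2.1 -0.6 -0.8]
axes x [0.826 0.563 0.005] y [ 0.563 -0.826  0.002] q [1.000e-02 4.640e-01 1.822e+00 1.000e-03 8.500e-01 9.810e-01] F [3.9 2.7 2.1] T [ 0.48 -0.64  0.01] grip 0.497 50.4
```

```bash
for i in 1; do python3 - <<'E'
from h import *
d=imaging.read_camera('scene'); c=imaging.read_camera('top')
g=np.hstack([cv2.resize(x,(390,390),interpolation=2) for x in (c['image'][150:210,220:280],d['image'][180:240,225:285])]);cv2.imwrite('pics/e.png',g[...,::-1])
E
done
python3 -m handwheel '[0,0,0,0,0,2,1, 0,0,0,0,0,4,1]'; python3 -c "
from h import *
rel([.5315,.047,.052])"
python3 -m handwheel '[0,0,0,0,0,2,1, 0,0,0,0,0,4,1]'; python3 -c "
from h import *
rel([.5315,.047,.052])"
```

```text
time: 8.25
tool_pos: [0.5336, 0.0475, 0.0512]
ee_rot: [3.032, 0.82, 0.008]
wrist_force: [4.2, 2.5, 0.8]
grip_width: 0.496
gripper_force: 50.4
t 8.25 pos [0.5336 0.0475 0.0512] shift mm [-2.1 -0.6 -0.8]
axes x [0.864 0.504 0.005] y [ 0.504 -0.864  0.002] q [1.000e-02 4.640e-01 1.822e+00 1.000e-03 8.500e-01 1.052e+00] F [4.2 2.5 0.8] T [ 0.44 -0.72  0.1 ] grip 0.496 50.4
time: 8.45
tool_pos: [0.5336, 0.0475, 0.0512]
ee_rot: [3.059, 0.713, 0.008]
wrist_force: [5.0, 2.8, 0.4]
grip_width: 0.497
gripper_force: 50.4
t 8.45 pos [0.5336 0.0475 0.0512] shift mm [-2.1 -0.5 -0.8]
axes x [0.897 0.442 0.005] y [ 0.442 -0.897  0.002] q [9.000e-03 4.640e-01 1.822e+00 1.000e-03 8.500e-01 1.121e+00] F [5.  2.8 0.4] T [ 0.32 -0.7   0.09] grip 0.497 50.4
```

View pics/e.png

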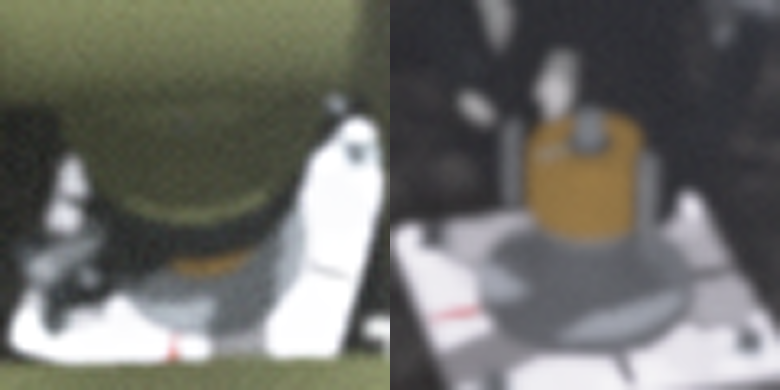

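The cap has turned with the gripper: in the scene view the mark, at crop (550,150), now points nearly at the red line. I'll go on to the stop.

```bash
for i in 1; do python3 -m handwheel '[0,0,0,0,0,2,1, 0,0,0,0,0,4,1]'; python3 -c "
from h import *
rel([.5315,.047,.052])"; done
python3 -m handwheel '[0,0,0,0,0,2,1, 0,0,0,0,0,4,1]'; python3 -c "
from h import *
rel([.5315,.047,.052])"
python3 -m handwheel '[0,0,0,0,0,2,1, 0,0,0,0,0,4,1]'; python3 -c "
from h import *
rel([.5315,.047,.052])"
```

```text
time: 8.65
tool_pos: [0.5337, 0.0474, 0.0512]
ee_rot: [3.082, 0.606, 0.008]
wrist_force: [5.3, 2.4, 1.4]
grip_width: 0.497
gripper_force: 50.4
t 8.65 pos [0.5337 0.0474 0.0512] shift mm [-2.2 -0.5 -0.8]
axes x [0.925 0.379 0.005] y [ 0.379 -0.925  0.002] q [9.000e-03 4.640e-01 1.822e+00 1.000e-03 8.490e-01 1.191e+00] F [5.3 2.4 1.4] T [ 0.32 -0.73  0.11] grip 0.497 50.4
time: 8.85
tool_pos: [0.5337, 0.0473, 0.0511]
ee_rot: [3.1, 0.504, 0.008]
wrist_force: [4.9, 2.3, 0.4]
grip_width: 0.506
gripper_force: 50.5
t 8.85 pos [0.5337 0.0473 0.0511] shift mm [-2.2 -0.4 -0.9]
axes x [0.949 0.317 0.005] y [ 0.317 -0.949  0.002] q [ 0.01   0.465  1.822 -0.     0.849  1.259] F [4.9 2.3 0.4] T [ 0.52 -0.73  1.53] grip 0.506 50.5
time: 9.05
tool_pos: [0.5323, 0.0468, 0.051]
ee_rot: [3.115, 0.397, 0.004]
wrist_force: [3.0, 1.2, 2.4]
grip_width: 0.499
gripper_force: 50.8
t 9.05 pos [0.5323 0.0468 0.051 ] shift mm [-0.7 -0.3 -1. ]
axes x [0.968 0.251 0.002] y [ 0.251 -0.968  0.002] q [ 0.01   0.464  1.823 -0.002  0.851  1.328] F [3.  1.2 2.4] T [ 0.12 -0.31  1.56] grip 0.499 50.8
```

Bottomed: the torque rose to 1.5 N m. I'll unwind in small steps to find where the torque reverses, since the cap starts to move there.

```bash
cat > w.py <<'E'
from h import *
s=monitor.observe(); print('q6 deg',np.degrees(s['joint_positions'][5]).round(2),'Tz',s['wrist_torque'][2].round(3),'F',s['wrist_force'].round(1),'z',s['tool_pos'][2].round(4))
E
python3 w.py
python3 -m handwheel '[0,0,0,0,0,-1,1,0,0,0,0,0,-1,1]'>/dev/null; python3 w.py
python3 -m handwheel '[0,0,0,0,0,-1,1,0,0,0,0,0,-1,1]'>/dev/null; python3 w.py
python3 -m handwheel '[0,0,0,0,0,-1,1,0,0,0,0,0,-1,1]'>/dev/null; python3 w.py
python3 -m handwheel '[0,0,0,0,0,-1,1,0,0,0,0,0,-1,1]'>/dev/null; python3 w.py
```

```text
q6 deg 76.1 Tz 1.559 F [3.  1.2 2.4] z 0.051
q6 deg 75.17 Tz 1.086 F [ 4.2 -0.4  2.8] z 0.051
q6 deg 74.32 Tz 0.699 F [ 4.8 -0.5  4.5] z 0.051
q6 deg 73.37 Tz 0.33 F [ 5.6 -0.6  3.7] z 0.051
q6 deg 72.4 Tz 0.031 F [ 5.1 -2.2  3.9] z 0.051
```

```bash
python3 -m handwheel '[0,0,0,0,0,-4,1, 0,0,-0.0001,0,0,-12,1, 0,0,-0.0002,0,0,-20,1, 0,0,-0.0003,0,0,-28,1, 0,0,-0.0004,0,0,-36,1, 0,0,-0.0005,0,0,-44,1, 0,0,-0.0006,0,0,-52,1, 0,0,-0.0007,0,0,-60,1, 0,0,-0.0008,0,0,-68,1, 0,0,-0.0009,0,0,-76,1, 0,0,-0.001,0,0,-84,1, 0,0,-0.001,0,0,-88,1]'>/dev/null; python3 w.py
python3 -m handwheel '[0,0,0,0,0,-1.5,1,0,0,0,0,0,-2.4,1,0,0,0,0,0,-2.4,1,0,0,0,0,0,-2.4,1]'; python3 w.py; python3 - <<'E'
from h import *
d=imaging.read_camera('scene');c=imaging.read_camera('top')
g=np.hstack([cv2.resize(x,(390,390),interpolation=2) for x in (c['image'][150:210,220:280],d['image'][180:240,225:285])]);cv2.imwrite('pics/f.png',g[...,::-1])
for a in (163,253): t=np.radians(a); q=[np.array(proj(d,[.5315+r*np.cos(t),.047+r*np.sin(t),.077])) for r in (.008,.018)]; print(a,[(390+(p[0]-225+.5)*6.5,(p[1]-180+.5)*6.5) for p in q])
rel([0.5315,.047,.052])
E
```

```text
q6 deg -15.81 Tz -0.163 F [ 5.5 -1.4  3.2] z 0.052
time: 11.45
tool_pos: [0.5324, 0.0467, 0.0521]
ee_rot: [1.835, 2.547, 0.003]
wrist_force: [5.9, -1.3, 2.3]
grip_width: 0.497
gripper_force: 50.8
q6 deg -17.97 Tz -0.024 F [ 5.9 -1.3  2.3] z 0.0521
163 [(np.float64(566.9275569041929), np.float64(146.23486459600366)), (np.float64(539.758831671583), np.float64(150.33094204894041))]
253 [(np.float64(595.1432057436724), np.float64(154.72965108716505)), (np.float64(603.5322716603933), np.float64(169.67374902762873))]
t 11.55 pos [0.5324 0.0467 0.0521] shift mm [ 0.6 -0.8  0.1]
axes x [-0.316  0.949 -0.001] y [0.949 0.316 0.003] q [ 0.008  0.463  1.823  0.     0.853 -0.314] F [ 5.1 -3.2  2.6] T [-0.43 -0.88 -0.08] grip 0.501 50.8
```

View pics/f.png

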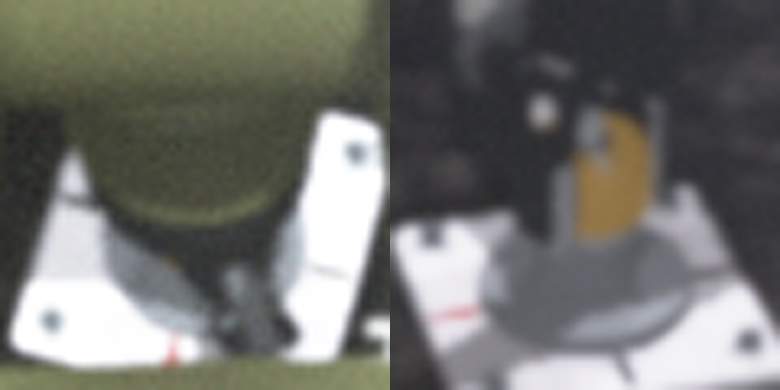

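The faint mark at crop (600,158) lies where a quarter turn puts it: prediction (595,155) to (603,170). Handing in.

```bash
python3 -c "
from rig import bot
print(bot.job_done())"
```

```text
the job is handed in; nothing more can be done
None
```

The cap was screwed down to its stop (torque rose to about 1.5 N m), backed off 90° anticlockwise, and handed in at about 11.6 s with the gripper still holding it at 50 N; early on I sent one stray row by mistake, which moved the arm about 50 mm in free air and touched nothing.

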